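# Put the impact sockets back from the carry rail into their storage cups

### The arm

A 6-joint arm with a two-finger parallel gripper is mounted at the origin on the work surface. World frame = base frame: x ahead of the robot, y to its left, z up, the work surface at z = 0. Lengths are in m, angles in rad, forces in N, time in s.
With the tool pointing down it reaches from about 0.25 to 0.775 m from the base axis. Payload 4 kg.
Tool frame: the origin (TCP) lies at the very end of the fingers, on their centre line; the grasp point (between the pads) lies 19 mm behind it; z points along the fingers, y is the direction in which the jaws open and shut (so a half turn about z gives the same grasp; the last joint's range is limited). The gripper opens to 85 mm and grips with 20 to 120 N. Pads are 22 mm wide; open, the fingers measure 114 mm over their backs; the gripper's body (76 mm by 85 mm) begins 54 mm behind the grasp point. The pads swing forward as they close: fully open they stand 13 mm farther back than shut.
Start: joints at [1.092, 0.087, 1.371, -0, 1.684, -0.103], TCP at [0.202, 0.512, 0.231] pointing down, gripper open.
Joint ranges: [-3.1, 3.1], [-0.76, 2.03], [0.27, 2.55], [-1.08, 4.22], [0.17, 2.65], [-2.57, 2.57]. Speed limits (rad/s): [2.79, 2.79, 3.14, 3.14, 3.14, 3.14].

### API

Orientations are given as [roll, pitch, yaw] about the fixed x, y, z axes, in that order (R = Rz(yaw) Ry(pitch) Rx(roll)).
In Python, from station import ctrl, vision, job gives the robot as it stands.
- The arm moves only by the shell command python3 -m inch 'ROWS'. ROWS is a JSON object of lists of equal length, an entry for each row: "dr": the turn, a rotation vector about the tool's x, y, z in degrees, a list of three; "translation": the shift along the tool's x, y, z in cm, a list of three; "hand": the finger opening in cm, from 0 to 8.54. A call has 1 to 8 rows; each row shifts and turns the commanded pose from where the row before left it, along the tool's axes as they then stand; what a row does not reach is not made up. A row lasts 1/12 s, in which the tool goes at most 41.7 mm and 7.16 degrees, less where a joint would pass 70% of its speed; a pose out of reach is approached as far as the arm can. A call is refused whole if a number of a shift passes 4.17 or a number of a turn 7.16, either way. A call with a gripper value outside its range is refused whole. The fingers move at their own pace and stop on an object; the grip force is fixed at half the most. Time passes only in rows, so rows that do not move let the fingers close. It gives the time, the measured TCP pose, the force and the opening at its end, in the units of the state.
- ctrl.observe(): the state, without advancing time (a new reading comes with each control period).
- vision.get_image(name): name is "scene" or "side" or "wrist"; returns the picture (420x560x3 uint8, red, green, blue); there is no depth.
- vision.camera_model(name): a dict with "mtx" (3x3 intrinsics, pixels), "cam_to_world" (4x4, takes a point from camera to world coordinates); the wrist camera has in their place "hand_eye" (4x4, takes a point from camera to tool coordinates, whose origin is the TCP and whose axes are the flange's). Camera axes: x right, y up, looking along -z (the intrinsics and any distortion apply to the point x, -y, -z); pixel columns grow to the right and rows downward; lengths in m; the calibration is good to about 2 mm. The wrist camera is an equidistant fisheye: a pixel r from the principal point sees the ray r / f radians off the axis. A picture is of the moment at which its call begins: read the wrist's pose just before it. camera_model takes no time and is no camera call.
- job.finish_job(): hands the job in, once; it reports no verdict.
The state is a dict: "clock": time; "joint_positions": joint angles; "joint_velocities": joint speeds; "joint_efforts": joint torques, N m; "tool_pos": TCP position; "eef_rot": TCP orientation; "contact_force": force on the tool from outside, world axes, zero at the start; "torque": the same for the moment, N m; "width": opening from 0.0 (shut) to 1.0 (fully open).
Only numpy, scipy, OpenCV 4.12 (cv2) and the standard library are available. Lean on these libraries where they do the work, as an engineer would, in place of code of your own. Each camera call takes 0.05 s, during which the arm holds its last target. There are 200 camera calls.

### The job

Take the four impact sockets off the carry rail one by one and lower each, hexagon opening up, into the storage cup of its own size - smallest socket in the smallest cup, and so on up to the largest - so that every socket stands upright on the floor of its cup. Do not drop or throw them, and leave the ratchet and the bolt where they are.

Things in the scene. Friction and masses are not known exactly. Their poses are not given: they have to be found in the camera images.
- socket_15: The smallest of four black impact sockets: outer diameter 24 mm, height 40 mm, 15 mm hexagon opening on top; upright on the carry rail, underside 14 mm above the bench. Origin: centre of its underside; z along its axis. Each stands on its own square stud, 11 mm wide and 12 mm high, inside its 15 mm drive hole: lift straight up.
- socket_21: The second smallest of four black impact sockets: outer diameter 32 mm, height 44 mm, 21 mm hexagon opening on top; upright on the carry rail, underside 14 mm above the bench. Origin: centre of its underside; z along its axis. The fixed aluminium carry rail is 336 x 42 mm with 18 mm high ends; its four stations, 75 mm apart, hold the sockets in any order.
- socket_27: The second largest of four black impact sockets: outer diameter 40 mm, height 48 mm, 27 mm hexagon opening on top; upright on the carry rail, underside 14 mm above the bench. Origin: centre of its underside; z along its axis. The rail lies on one side of the bench, the carrier on the other (either way); both rows run roughly away from the robot.
- socket_34: The largest of four black impact sockets: outer diameter 48 mm, height 54 mm, 34 mm hexagon opening on top; upright on the carry rail, underside 14 mm above the bench. Origin: centre of its underside; z along its axis. Sockets weigh 0.06 to 0.52 kg, growing with size.
- cup_15: The smallest of four grey cups of the storage carrier, for the 24 mm socket: round recess 32 mm across, 15 mm deep, mouth flared to 39 mm; 66 mm square base. Fixed. Origin: centre of its underside, 15 mm above the bench; z up; floor 5 mm, rim 20 mm above the origin. The row runs along x, 75 mm apart, any order.
- cup_21: The second smallest of four grey cups of the storage carrier, for the 32 mm socket: round recess 40 mm across, 15 mm deep, mouth flared to 47 mm; 66 mm square base. Fixed. Origin: centre of its underside, 15 mm above the bench; z up; floor 5 mm, rim 20 mm above the origin. The carrier is a fixed steel frame 330 x 86 mm, its ends 22 mm high.
- cup_27: The second largest of four grey cups of the storage carrier, for the 40 mm socket: round recess 48 mm across, 15 mm deep, mouth flared to 55 mm; 66 mm square base. Fixed. Origin: centre of its underside, 15 mm above the bench; z up; floor 5 mm, rim 20 mm above the origin. A larger socket does not enter a smaller cup.
- cup_34: The largest of four grey cups of the storage carrier, for the 48 mm socket: round recess 56 mm across, 15 mm deep, mouth flared to 63 mm; 66 mm square base. Fixed. Origin: centre of its underside, 15 mm above the bench; z up; floor 5 mm, rim 20 mm above the origin.
- ratchet: Bystander: steel ratchet handle lying on the bench between the two racks, pointing away from the robot, 254 mm long, black grip, head 38 mm across and 40 mm high. Origin: near the middle of its length, at its underside; the head's axis is 120 mm from it; x along it towards the head.
- bolt: Bystander: loose big hexagon bolt standing on its head beyond the head of the ratchet, head 35 mm across and 12 mm high, 72 mm high in all. Origin: centre of its underside. (A blue-labelled tin, 66 mm across, 85 mm high, stands farther on, its centre 0.80 to 0.84 m ahead of the robot.)
There are look-alikes about, which are no part of the job. What is shaped like the socket_34 but blue or white is not meant.

How it is judged:
At the end, for the whole second after the job is handed in: Each socket stands upright (within 0.1 rad) in the cup of its own size, its axis within 8 mm of the cup's axis and its underside on the cup's floor (5 mm above the cup's origin, +4/-3 mm), all released and at rest (horizontal distance between socket_15 and cup_15 below 0.008 m and z of socket_15 in the frame of cup_15 between 0.002 and 0.009 m and angle between each of socket_15, socket_21, socket_27, socket_34's own z axis and vertical below 0.1 rad and linear speed of each of socket_15, socket_21, socket_27, socket_34 below 0.02 m/s and angular speed of each of socket_15, socket_21, socket_27, socket_34 below 0.2 rad/s and horizontal distance between socket_21 and cup_21 below 0.008 m and z of socket_21 in the frame of cup_21 between 0.002 and 0.009 m and horizontal distance between socket_27 and cup_27 below 0.008 m and z of socket_27 in the frame of cup_27 between 0.002 and 0.009 m and horizontal distance between socket_34 and cup_34 below 0.008 m and z of socket_34 in the frame of cup_34 between 0.002 and 0.009 m); the robot touches nothing.
It fails at once if a socket is let fall from a height or thrown (moving faster than 0.7 m/s with no finger on it) ((linear speed of socket_15 above 0.7 m/s and contact force between socket_15 and the fingers below 0.05 N) or (linear speed of socket_21 above 0.7 m/s and contact force between socket_21 and the fingers below 0.05 N) or (linear speed of socket_27 above 0.7 m/s and contact force between socket_27 and the fingers below 0.05 N) or (linear speed of socket_34 above 0.7 m/s and contact force between socket_34 and the fingers below 0.05 N)).
It fails at once if the ratchet is moved by more than 20 mm (distance of ratchet from where it was at the start of the episode above 0.02 m).
It fails at once if the bolt is moved by more than 20 mm (distance of bolt from where it was at the start of the episode above 0.02 m).
It also fails if it takes over 123 s, if anything falls off the work surface, if the arm or the gripper's body presses on something with over 40 N, if the wrist force passes 120 N, or if a joint passes its speed limit or range.

## Working session

There is one attempt and no reset: what is moved stays moved. The work goes in short steps, Python scripts to look and compute and a shell command to move; the robot and the scene stay as the last step left them, time stands still between calls to the robot, and variables do not carry over. Pictures are saved under pics/ and viewed, about 12 in all and at most 16, crops included, and the job is handed in when it is done.

```bash
ls; mkdir -p pics
python3 - <<'E'
from station import ctrl, vision
import cv2
print(ctrl.observe())
for n in("scene","side","wrist"):
    im=vision.get_image(n); cv2.imwrite(f"pics/{n}0.png",im[:,:,::-1]); print(n,vision.camera_model(n))
E
```

```text
pics
{'clock': 0.0, 'joint_positions': array([ 1.09184712e+00,  8.79666245e-02,  1.37229283e+00, -1.29642769e-05,
        1.68356743e+00, -1.03078584e-01]), 'joint_velocities': array([-1.65115126e-03, -1.74699550e-04,  5.43566491e-05, -1.07802357e-04,
        6.45360197e-04,  4.31496659e-04]), 'joint_efforts': array([ 2.63978764e-04, -3.51854503e+01, -3.13279867e+01, -1.31816913e-05,
        1.06498628e-02,  4.88612841e-06]), 'tool_pos': array([0.20166138, 0.51115936, 0.23011319]), 'eef_rot': array([-3.13936896e+00, -2.17076347e-04,  2.76572035e+00]), 'contact_force': array([ 0.53625734,  0.49534632, -0.02784782]), 'torque': array([ 0.00568198, -0.01718184,  0.01365508]), 'width': 0.9979732258487578}
scene {'mtx': array([[457.24874071,   0.        , 281.88359073],
       [  0.        , 457.24874071, 201.3090998 ],
       [  0.        ,   0.        ,   1.        ]]), 'cam_to_world': array([[-0.53795529, -0.66434265,  0.51889589,  0.99284709],
       [ 0.84289276, -0.41540633,  0.34200786,  0.25771347],
       [-0.01165777,  0.62135853,  0.78343964,  0.68789541],
       [ 0.        ,  
[... 293 characters left out ...]
[-0.3942358 ,  0.646278  , -0.65337806, -0.60970207],
       [-0.00710927,  0.70879318,  0.70538053,  0.64833816],
       [ 0.        ,  0.        ,  0.        ,  1.        ]])}
wrist {'mtx': array([[325.1922621 ,   0.        , 276.91407521],
       [  0.        , 325.1922621 , 213.0571094 ],
       [  0.        ,   0.        ,   1.        ]]), 'hand_eye': array([[-5.25875833e-04,  9.52890916e-01,  3.03312752e-01,
         7.83771286e-02],
       [ 9.99999640e-01,  2.99240101e-04,  7.93677379e-04,
        -3.62233089e-04],
       [ 6.65524627e-04,  3.03313060e-01, -9.52890731e-01,
        -1.42712367e-01],
       [ 0.00000000e+00,  0.00000000e+00,  0.00000000e+00,
         1.00000000e+00]])}
```

View pics/scene0.png

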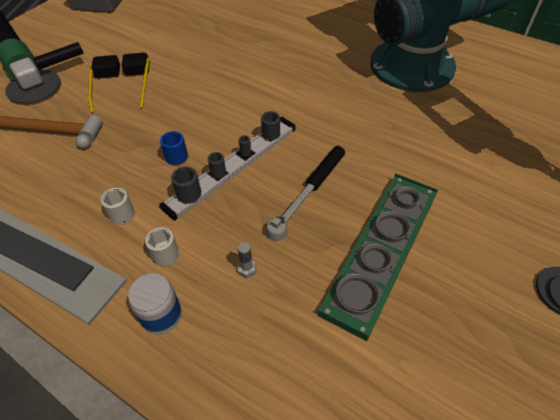

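View pics/side0.png

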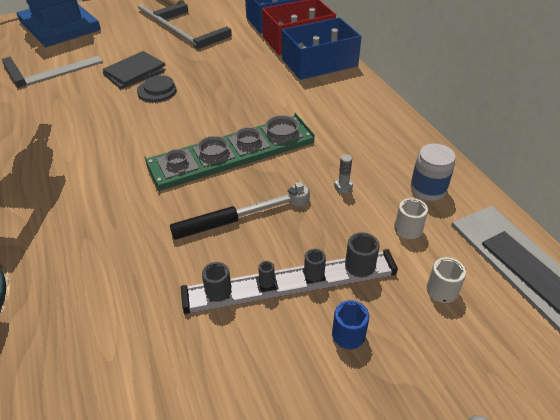

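The rail lies at -y. In the side view its sockets, from near the robot outward, are (215,282), (267,276), (315,265) and (362,255). By size they look like 27, 15, 21, 34. The carrier lies at +y, and its cups look like 15, 27, 21, 34. The blue thing at (350,325) and the white ones at (411,218) and (446,280) are look-alikes. I'll confirm with one enlarged crop.

Run:
```python
import cv2,numpy as np
s=cv2.imread("pics/side0.png");c=cv2.imread("pics/scene0.png")
a=cv2.resize(s[225:315,175:405],(800,313),interpolation=cv2.INTER_CUBIC)
b=cv2.resize(c[100:220,155:305],(360,288),interpolation=cv2.INTER_CUBIC)
d=cv2.resize(c[170:335,315:445],None,fx=1.74,fy=1.74,interpolation=cv2.INTER_CUBIC)
e=np.zeros((601,800,3),np.uint8);e[:313]=a;e[313:,:360]=b;e[313:313+d.shape[0],380:380+d.shape[1]]=d
e=np.clip(255*(e/255.)**.6,0,255).astype(np.uint8)
cv2.imwrite("pics/crop1.png",e[:600])
```

```text
(no output)
```

View pics/crop1.png

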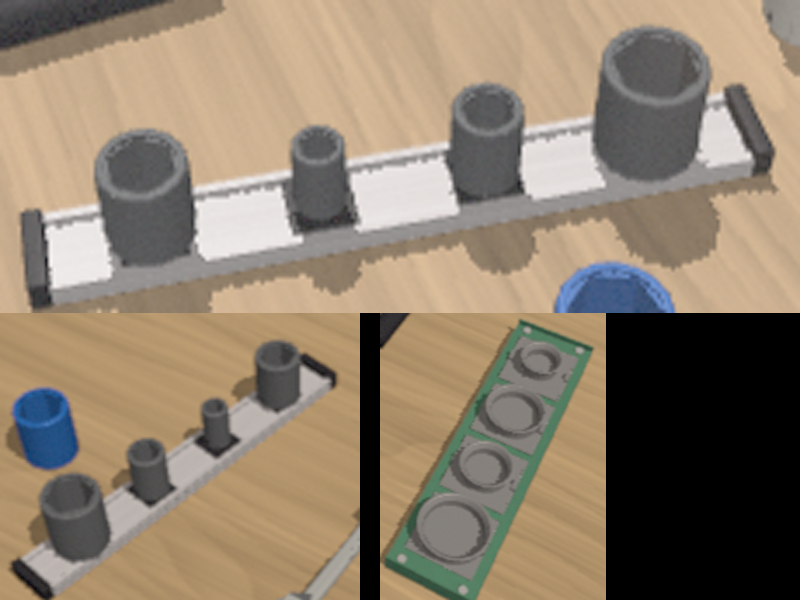

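The crop confirms the order outward from the robot: sockets 27, 15, 21, 34 and cups 15, 27, 21, 34. Next I'll cast the ellipse centres at rim height and fit them to 75 mm rows.

```bash
cat > h.py <<'E'
import numpy as np
from station import ctrl, vision
from scipy.spatial.transform import Rotation as R
def ray(n,uv):
    m=vision.camera_model(n);K=m["mtx"];T=m["cam_to_world"]
    d=np.array([(uv[0]-K[0,2])/K[0,0],-(uv[1]-K[1,2])/K[1,1],-1]);return T[:3,3],T[:3,:3]@d
def cast(n,uv,z):
    o,d=ray(n,uv);return (o+d*(z-o[2])/d[2])[:2]
def row(P,s=.075):  # fit line with 75 mm pitch
    P=np.array(P);k=(np.arange(4)-1.5)*s;c=P.mean(0);v=((P-c)*k[:,None]).sum(0);v/=np.linalg.norm(v)
    F=c+k[:,None]*v;return F,v,np.linalg.norm(P-F,axis=1)
E
python3 - <<'E'
from h import *
np.set_printoptions(precision=4,suppress=True)
zt=[.062,.054,.058,.068]
a=[(143.5,165),(318,145),(487,109),(654,66)];b=[(277,360),(215,409),(147,454),(74,498)]
S=[cast("side",(175+u/3.478,225+v/3.478),z) for (u,v),z in zip(a,zt)]
C=[cast("scene",(155+u/2.4,100+(v-313)/2.4),z) for (u,v),z in zip(b,zt)]
c=[(540,361),(513,411),(481,467),(452,527)]
C2=[cast("scene",(315+(u-380)/1.74,170+(v-313)/1.74),.035) for u,v in c]
S2=[cast("side",p,.035) for p in [(177,160),(213,150),(249,139),(282,128)]]
for n,P in zip(("sock side","sock scene","cup scene","cup side"),(S,C,C2,S2)):
    F,v,e=row(P);print(n,np.array(P).tolist(),"\n fit",F.tolist(),np.degrees(np.arctan2(v[1],v[0])),e)
E
```

```text
sock side [[0.4074629572408355, -0.1558813817783558], [0.48019410296501996, -0.16921338608760006], [0.5531759145859478, -0.18308357582265944], [0.6258404157445439, -0.19760795814678594]] 
 fit [[0.4061653559597164, -0.15534352281204025], [0.4798340170759633, -0.1694122245765803], [0.5535026781922102, -0.18348092634112037], [0.6271713393084571, -0.19754962810566043]] -10.811746256640449 [0.0014 0.0004 0.0005 0.0013]
sock scene [[0.41160051107584195, -0.14961667300313725], [0.4814255915244021, -0.1651999634994329], [0.5547397467991413, -0.17878339689287348], [0.6273335205478411, -0.19065412920878733]] 
 fit [[0.4082464216168091, -0.150094082384696], [0.48193203553014075, -0.16407372122893715], [0.5556176494434725, -0.1780533600731783], [0.6293032633568042, -0.19203299891741946]] -10.742485574222941 [0.0034 0.0012 0.0011 0.0024]
cup scene [[0.43194072405702666, 0.16178426593625722], [0.5061387558922577, 0.16431623103110332], [0.5822419146282491, 0.16547036815310256], [0.6532134465524679, 0.17061092519684312]] 
 fit [[0.4309620872618012, 0.16134679572524088], [0.5059098359422672, 0.164145896961298], [0.5808575846227334, 0.1669449981973551], [0.6558053333031995, 0.1697440994334122]] 2.1388525547892145 [0.0011 0.0003 0.002  0.0027]
cup side [[0.42634307905646907, 0.14808952588153823], [0.49785868734984096, 0.14946036444619526], [0.5736492219376852, 0.15390191398558095], [0.6476558207650043, 0.16101113150024937]] 
 fit [[0.42406811179604587, 0.14655596992370132], [0.49894050545018187, 0.1509291459434944], [0.5738128991043179, 0.1553023219632875], [0.6486852927584539, 0.1596754979830806]] 3.342756410398162 [0.0027 0.0018 0.0014 0.0017]
```

```bash
cat >> h.py <<'E'
def togo(x,y,z,yaw):
    s=ctrl.observe();p=s["tool_pos"];M=R.from_euler("xyz",s["eef_rot"])
    print("t %.2f"%s["clock"],"tcp",p.round(4),"rpy",np.degrees(s["eef_rot"]).round(1),"F",s["contact_force"].round(1),"w %.3f"%s["width"])
    G=R.from_euler("xyz",[np.pi,0,np.radians(yaw)])
    d=np.array([x,y,z])-p
    print(" shift cm first:",(M.inv().apply(d)*100).round(2)," turn deg:",np.degrees((M.inv()*G).as_rotvec()).round(2)," shift after turn:",(G.inv().apply(d)*100).round(2))
def wray(uv,s):
    m=vision.camera_model("wrist");K=m["mtx"];H=m["hand_eye"]
    a=(np.array(uv,float)-K[:2,2])/K[0,0];r=np.hypot(*a);k=np.sin(r)/r if r>1e-9 else 1
    d=np.array([a[0]*k,-a[1]*k,-np.cos(r)]);M=R.from_euler("xyz",s["eef_rot"]).as_matrix()
    return s["tool_pos"]+M@H[:3,3],M@(H[:3,:3]@d)
def wcast(uv,s,z):
    o,d=wray(uv,s);return (o+d*(z-o[2])/d[2])[:2]
E
python3 -m inch '{"translation":[[-2.76,-1.24,0],[-2.76,-1.24,0],[-2.76,-1.24,0],[-2.76,-1.24,0],[-2.76,-1.24,0],[-2.76,-1.24,0],[-2.76,-1.24,0],[-2.76,-1.24,0]],"dr":[[0,0,0],[0,0,0],[0,0,0],[0,0,0],[0,0,0],[0,0,0],[0,0,0],[0,0,0]],"hand":[8.5,8.5,8.5,8.5,8.5,8.5,8.5,8.5]}'
python3 -m inch '{"translation":[[-2.76,-1.24,0],[-2.76,-1.24,0],[-2.76,-1.24,0],[-2.76,-1.24,0],[-2.76,-1.24,0],[-2.76,-1.24,0],[-2.76,-1.24,0],[-2.76,-1.24,0]],"dr":[[0,0,0],[0,0,0],[0,0,0],[0,0,0],[0,0,0],[0,0,0],[0,0,0],[0,0,0]],"hand":[8.5,8.5,8.5,8.5,8.5,8.5,8.5,8.5]}'
python3 -m inch '{"translation":[[0,0,0],[0,0,0],[0,0,0],[0,0,0],[0,0,0]],"dr":[[0,0,-6],[0,0,-6],[0,0,-6],[0,0,-6],[0,0,0]],"hand":[8.5,8.5,8.5,8.5,8.5]}'
python3 - <<'E'
from h import *
import cv2,pickle
togo(.542,.163,.231,182.5)
s=ctrl.observe();im=vision.get_image("wrist");cv2.imwrite("pics/wc.png",im[:,:,::-1]);pickle.dump(s,open("wc.pkl","wb"))
E
```

```text
clock: 0.82
tool_pos: [0.3715, 0.337, 0.231]
eef_rot: [-3.141, -0.0, 2.766]
contact_force: [0.5, 0.4, 0.2]
width: 0.997
clock: 1.48
tool_pos: [0.5405, 0.1637, 0.2309]
eef_rot: [-3.141, -0.001, 2.766]
contact_force: [-0.1, 1.3, 1.0]
width: 0.994
clock: 1.9
tool_pos: [0.5397, 0.1648, 0.2308]
eef_rot: [-3.142, -0.001, -3.097]
contact_force: [-0.6, -0.3, 0.5]
width: 0.998
t 1.90 tcp [0.5397 0.1648 0.2308] rpy [-1.800e+02 -1.000e-01 -1.775e+02] F [-0.6 -0.3  0.5] w 0.998
 shift cm first: [-0.22 -0.19 -0.03]  turn deg: [-0.   -0.06  0.04]  shift after turn: [-0.22 -0.19 -0.02]
```

View pics/wc.png

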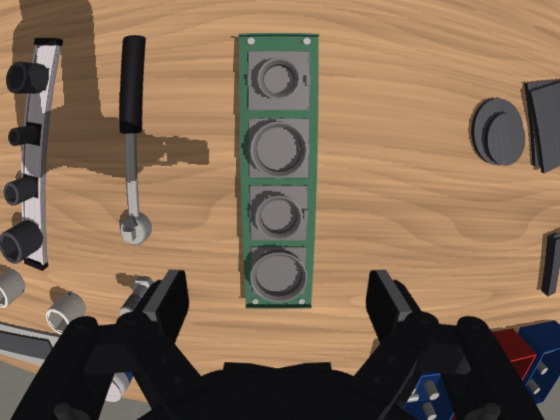

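Run:
```python
from h import *
import cv2,pickle
np.set_printoptions(precision=4,suppress=True)
s=pickle.load(open("wc.pkl","rb"));im=cv2.imread("pics/wc.png")
hsv=cv2.cvtColor(im,cv2.COLOR_BGR2HSV)
g=cv2.inRange(hsv,(45,60,30),(95,255,255));g[310:]=0;g[:,:230]=0;g[:,330:]=0
g=cv2.morphologyEx(g,cv2.MORPH_CLOSE,np.ones((3,3)))
cs,h=cv2.findContours(g,cv2.RETR_CCOMP,cv2.CHAIN_APPROX_NONE)
T=[]
for c,hh in zip(cs,h[0]):
    a=cv2.contourArea(c)
    if a<1500: continue
    hole=hh[3]>=0; z=.022 if not hole else .02
    P=np.array([wcast(p[0],s,z) for p in c],np.float32)
    print("hole" if hole else "frame",a,cv2.minAreaRect(P))
    if hole:T.append(cv2.minAreaRect(P)[0])
if len(T)==4:
    T=sorted(T);F,v,e=row(T);print("tiles",F,np.degrees(np.arctan2(v[1],v[0])),e)
rim=[wcast(p,s,.035) for p in [(278,78),(278,148),(278,213),(278,273)]]
F,v,e=row(rim);print("rim",np.array(rim),F,e)
e=cv2.resize(im[30:310,230:325],None,fx=2.1,fy=2.1,interpolation=cv2.INTER_CUBIC)
f=cv2.resize(im[30:280,0:75],None,fx=2.1,fy=2.1,interpolation=cv2.INTER_CUBIC)
o=np.zeros((600,420,3),np.uint8);o[:e.shape[0],:e.shape[1]]=e;o[:f.shape[0],220:220+f.shape[1]]=f
cv2.imwrite("pics/wc2.png",np.clip(255*(o/255.)**.6,0,255).astype(np.uint8))
```

```text
frame 20186.5 ((0.5362688302993774, 0.16582074761390686), (0.3278387188911438, 0.08413080871105194), 2.4526925086975098)
hole 2981.5 ((0.6543752551078796, 0.17142651975154877), (0.08049255609512329, 0.07347147166728973), 2.491306781768799)
hole 3351.5 ((0.5736497044563293, 0.16737870872020721), (0.06852012127637863, 0.06918618828058243), 2.5309627056121826)
hole 3782.0 ((0.4995115399360657, 0.16445669531822205), (0.06866830587387085, 0.06884283572435379), 2.550217866897583)
hole 3833.5 ((0.4251284897327423, 0.1611586958169937), (0.06765192002058029, 0.06933266669511795), 2.5706934928894043)
tiles [[0.4258 0.1611]
 [0.5007 0.1644]
 [0.5756 0.1678]
 [0.6506 0.1711]] 2.534613346321823 [0.0006 0.0012 0.002  0.0038]
rim [[0.4246 0.1606]
 [0.4977 0.1638]
 [0.5686 0.167 ]
 [0.6424 0.1703]] [[0.4209 0.1604]
 [0.4959 0.1637]
 [0.5708 0.1671]
 [0.6457 0.1704]] [0.0037 0.0019 0.0022 0.0033]
```

View pics/wc2.png

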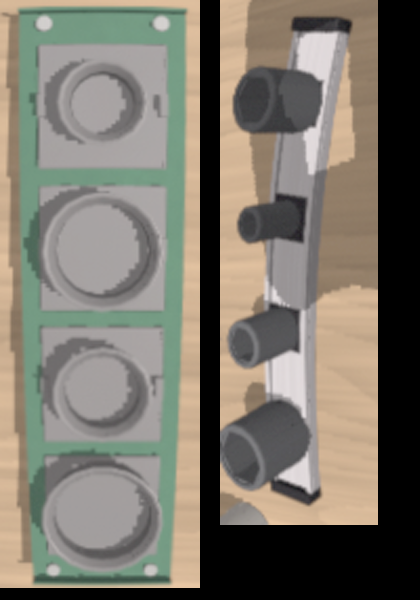

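The frame measures 328 x 84 mm against the true 330 x 86, centre (0.536, 0.166), angle 2.5°. The cups are therefore at about (.424,.161), (.499,.164), (.574,.1675) and (.649,.171). The side view's x values agree. Next is the rail, seen from above.

```bash
python3 -m inch '{"translation":[[0.31,-2.81,0],[0.31,-2.81,0],[0.31,-2.81,0],[0.31,-2.81,0],[0.31,-2.81,0],[0.31,-2.81,0]],"dr":[[0,0,0],[0,0,0],[0,0,0],[0,0,0],[0,0,0],[0,0,0]],"hand":[8.5,8.5,8.5,8.5,8.5,8.5]}' >/dev/null
python3 -m inch '{"translation":[[0.31,-2.81,0],[0.31,-2.81,0],[0.31,-2.81,0],[0.31,-2.81,0],[0.31,-2.81,0],[0.31,-2.81,0],[0,0,0],[0,0,0]],"dr":[[0,0,3.3],[0,0,3.3],[0,0,3.4],[0,0,3.3],[0,0,0],[0,0,0],[0,0,0],[0,0,0]],"hand":[8.5,8.5,8.5,8.5,8.5,8.5,8.5,8.5]}'
python3 - <<'E'
from h import *
import cv2,pickle
togo(.518,-.174,.231,169.2)
s=ctrl.observe();im=vision.get_image("wrist");cv2.imwrite("pics/ws.png",im[:,:,::-1]);pickle.dump(s,open("ws.pkl","wb"))
im=im[10:320,200:360,::-1];e=cv2.resize(im,None,fx=1.9,fy=1.9,interpolation=cv2.INTER_CUBIC)
cv2.imwrite("pics/ws2.png",np.clip(255*(e/255.)**.6,0,255).astype(np.uint8))
E
```

```text
clock: 3.12
tool_pos: [0.4941, -0.1708, 0.2311]
eef_rot: [3.141, -0.0, 2.948]
contact_force: [0.1, 0.9, -0.1]
width: 0.994
t 3.12 tcp [ 0.4941 -0.1708  0.2311] rpy [180.   -0.  168.9] F [ 0.1  0.9 -0.1] w 0.994
 shift cm first: [-2.4   0.14  0.01]  turn deg: [ 0.03 -0.02 -0.31]  shift after turn: [-2.4   0.13  0.01]
```

View pics/ws2.png

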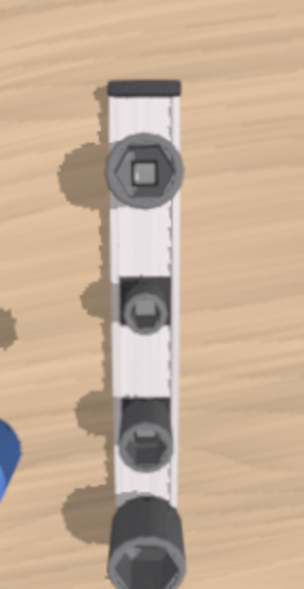

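The tops in the crop are at (144,171), (146,313), (147,445) and (147,568). I'll cast them at each socket's top height.

Run:
```python
from h import *
import pickle
np.set_printoptions(precision=4,suppress=True)
s=pickle.load(open("ws.pkl","rb"))
P=[wcast((200+u/1.9,10+v/1.9),s,z) for (u,v),z in zip([(144,171),(146,313),(147,445),(147,568)],(.062,.054,.058,.068))]
F,v,e=row(P);print(np.array(P),F,np.degrees(np.arctan2(v[1],v[0])),e)
togo(F[0][0],F[0][1],.035,169.1)
```

```text
[[ 0.4047 -0.1547]
 [ 0.4775 -0.168 ]
 [ 0.5495 -0.1816]
 [ 0.6237 -0.1962]] [[ 0.4033 -0.1541]
 [ 0.477  -0.1681]
 [ 0.5507 -0.1821]
 [ 0.6244 -0.196 ]] -10.729865508655724 [0.0015 0.0005 0.0012 0.0007]
t 3.17 tcp [ 0.4945 -0.1698  0.2311] rpy [180.  -0. 169.] F [-0.3  0.   0.2] w 0.999
 shift cm first: [ 9.24 -0.21 19.62]  turn deg: [ 0.05 -0.01 -0.08]  shift after turn: [ 9.25 -0.18 19.61]
```

```bash
python3 -m inch '{"translation":[[2.3,-0.05,0],[2.3,-0.05,0],[2.3,-0.05,0],[2.2,-0.05,0],[0,0,3],[0,0,3],[0,0,3],[0,0,3]],"dr":[[0,0,0],[0,0,0],[0,0,0],[0,0,0],[0,0,0],[0,0,0],[0,0,0],[0,0,0]],"hand":[8.5,8.5,8.5,8.5,8.5,8.5,8.5,8.5]}' 
python3 -m inch '{"translation":[[0,0,2],[0,0,2],[0,0,2],[0,0,1],[0,0,0.7],[0,0,0]],"dr":[[0,0,0],[0,0,0],[0,0,0],[0,0,0],[0,0,0],[0,0,0]],"hand":[8.5,8.5,8.5,8.5,8.5,8.5]}'
python3 - <<'E'
from h import *
import cv2
togo(.405,-.154,.034,169.2)
im=vision.get_image("wrist")[:,:,::-1];im2=vision.get_image("side")[200:340,140:300,::-1]
cv2.imwrite("pics/a.png",np.vstack([im[150:],cv2.resize(im2,(342,300)).copy() if 0 else np.zeros((0,560,3),np.uint8)]))
E
```

```text
clock: 3.83
tool_pos: [0.4053, -0.1533, 0.1106]
eef_rot: [3.142, 0.002, 2.953]
contact_force: [-0.6, 0.2, -1.0]
width: 0.994
clock: 4.33
tool_pos: [0.4043, -0.1536, 0.0332]
eef_rot: [3.141, -0.002, 2.953]
contact_force: [-0.5, -0.6, 0.5]
width: 0.994
t 4.33 tcp [ 0.4043 -0.1536  0.0332] rpy [ 1.799e+02 -1.000e-01  1.692e+02] F [-0.5 -0.6  0.5] w 0.994
 shift cm first: [-0.07 -0.03 -0.08]  turn deg: [ 0.06 -0.13  0.01]  shift after turn: [-0.08 -0.03 -0.08]
```

View pics/a.png

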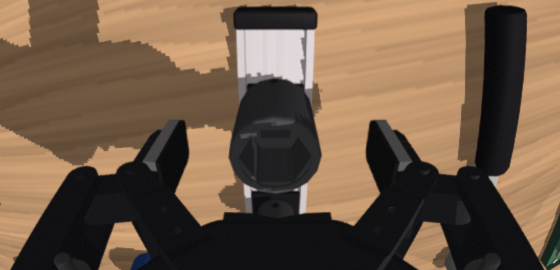

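The socket is centred between the pads, so I'll close and lift.

```bash
python3 -m inch '{"translation":[[0,0,0],[0,0,0],[0,0,0],[0,0,0],[0,0,0],[0,0,0],[0,0,0],[0,0,0]],"dr":[[0,0,0],[0,0,0],[0,0,0],[0,0,0],[0,0,0],[0,0,0],[0,0,0],[0,0,0]],"hand":[5,4.4,3,3,3,3,3,3]}' 
python3 -m inch '{"translation":[[0,0,-0.4],[0,0,-0.8],[0,0,-1.2],[0,0,-2],[0,0,-2.5],[0,0,-2.5],[0,0,-2.6],[0,0,0]],"dr":[[0,0,0],[0,0,0],[0,0,0],[0,0,0],[0,0,0],[0,0,0],[0,0,0],[0,0,0]],"hand":[3,3,3,3,3,3,3,3]}'
python3 - <<'E'
from h import *
import cv2
togo(.499,.164,.16,182.5)
cv2.imwrite("pics/b.png",np.hstack([vision.get_image("wrist")[150:,100:460,::-1],vision.get_image("side")[100:370,120:440,::-1]]))
E
```

```text
clock: 5.1
tool_pos: [0.4054, -0.1548, 0.0354]
eef_rot: [-3.142, 0.001, 2.952]
contact_force: [-1.7, 1.3, 5.6]
width: 0.432
clock: 5.77
tool_pos: [0.4077, -0.1562, 0.1604]
eef_rot: [-3.138, 0.011, 2.952]
contact_force: [0.3, -0.7, -0.7]
width: 0.43
t 5.77 tcp [ 0.4077 -0.1562  0.1604] rpy [-179.8    0.6  169.2] F [ 0.3 -0.7 -0.7] w 0.430
 shift cm first: [-2.95 33.17 -0.04]  turn deg: [ -0.27   0.59 -13.34]  shift after turn: [-10.52  31.59   0.04]
```

View pics/b.png

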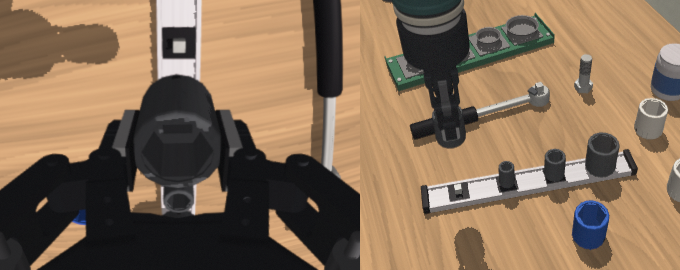

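```bash
cat >> h.py <<'E'
def off(uv,ztop):  # tool-frame xy offset (mm) of point at height ztop above TCP seen by wrist camera
    m=vision.camera_model("wrist");H=m["hand_eye"];s=dict(tool_pos=np.zeros(3),eef_rot=np.zeros(3))
    o,d=wray(uv,s);return ((o+d*(-ztop-o[2])/d[2])*1000).round(1)
E
python3 -c "
from h import *
for z in (.024,.028,.032): print(off((277,295),z))"
python3 -m inch '{"translation":[[-0.25,2.0,0],[-0.25,2.75,0],[-0.25,2.75,0],[-0.25,2.75,0],[-0.25,2.75,0],[-0.25,2.75,0],[-0.25,2.75,0],[-0.25,2.75,0]],"dr":[[0,0,0],[0,0,0],[0,0,0],[0,0,0],[0,0,0],[0,0,0],[0,0,0],[0,0,0]],"hand":[3,3,3,3,3,3,3,3]}' >/dev/null
python3 -m inch '{"translation":[[-0.25,2.75,0],[-0.25,2.75,0],[-0.25,2.75,0],[-0.25,2.75,0],[0,1,0],[0,0,0],[0,0,0],[0,0,0]],"dr":[[0,0,0],[0,0,0],[0,0,-3.3],[0,0,-3.3],[0,0,-3.3],[0,0,-3.4],[0,0,0],[0,0,0]],"hand":[3,3,3,3,3,3,3,3]}'
python3 - <<'E'
from h import *
import cv2
togo(.499,.164,.16,182.5)
im=vision.get_image("wrist")[:,:,::-1]
cv2.imwrite("pics/c.png",im[20:,90:470])
E
```

```text
[  4.   -0.3 -24. ]
[  6.5  -0.3 -28. ]
[  9.   -0.3 -32. ]
clock: 7.2
tool_pos: [0.4929, 0.1666, 0.152]
eef_rot: [-3.141, -0.004, -3.1]
contact_force: [-0.1, -0.3, -1.1]
width: 0.431
t 7.20 tcp [0.4929 0.1666 0.152 ] rpy [-179.9   -0.2 -177.6] F [-0.1 -0.3 -1.1] w 0.431
 shift cm first: [-0.6  -0.29 -0.8 ]  turn deg: [-0.05 -0.24 -0.1 ]  shift after turn: [-0.6  -0.29 -0.8 ]
```

View pics/c.png

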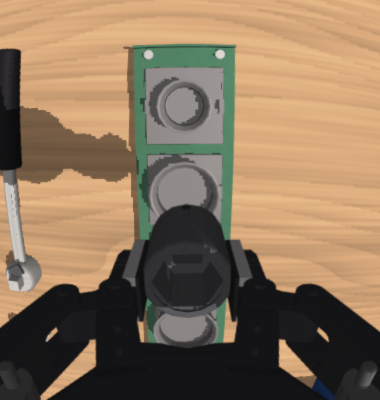

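```bash
python3 -m inch '{"translation":[[-0.35,-0.12,0],[-0.35,-0.12,1],[0,0,1.5],[0,0,2],[0,0,2],[0,0,1.5],[0,0,1],[0,0,0]],"dr":[[0,0,0],[0,0,0],[0,0,0],[0,0,0],[0,0,0],[0,0,0],[0,0,0],[0,0,0]],"hand":[3,3,3,3,3,3,3,3]}'
python3 - <<'E'
from h import *
import cv2
togo(.4995,.1642,.0414,182.5)
a=vision.get_image("scene")[170:330,310:450,::-1];b=vision.get_image("wrist")[60:380,130:430,::-1]
cv2.imwrite("pics/d.png",np.hstack([cv2.resize(a,(350,400),interpolation=cv2.INTER_CUBIC),cv2.resize(b,(375,400))]))
E
```

```text
clock: 7.92
tool_pos: [0.4992, 0.1638, 0.0609]
eef_rot: [-3.141, -0.006, -3.1]
contact_force: [-0.9, 0.1, -2.5]
width: 0.433
t 7.92 tcp [0.4992 0.1638 0.0609] rpy [-179.9   -0.4 -177.6] F [-0.9  0.1 -2.5] w 0.433
 shift cm first: [-0.04  0.04  1.95]  turn deg: [-0.06 -0.35 -0.1 ]  shift after turn: [-0.03  0.04  1.95]
```

View pics/d.png

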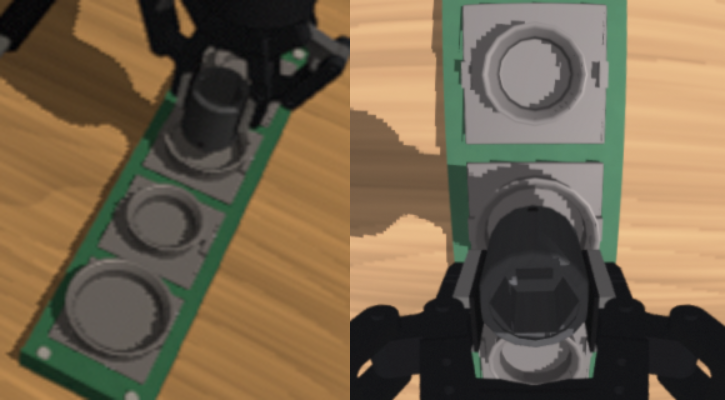

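```bash
python3 -m inch '{"translation":[[-0.05,0.1,0.4],[0,0,0.4],[0,0,0.4],[0,0,0.3],[0,0,0]],"dr":[[0,0.3,0],[0,0,0],[0,0,0],[0,0,0],[0,0,0]],"hand":[3,3,3,3,3]}'
python3 -m inch '{"translation":[[0,0,0.2],[0,0,0.2],[0,0,0]],"dr":[[0,0,0],[0,0,0],[0,0,0]],"hand":[3,3,3]}'
```

```text
clock: 8.43
tool_pos: [0.5011, 0.1657, 0.0486]
eef_rot: [-3.141, -0.007, -3.098]
contact_force: [-0.1, 0.2, -2.3]
width: 0.427
clock: 8.68
tool_pos: [0.5013, 0.1657, 0.0449]
eef_rot: [-3.142, -0.006, -3.098]
contact_force: [-0.6, 0.3, -2.2]
width: 0.427
```

```bash
python3 -m inch '{"translation":[[0,0,0.2],[0,0,0]],"dr":[[0,0,0],[0,0,0]],"hand":[3,3]}'
python3 -m inch '{"translation":[[0,0,0.15],[0,0,0]],"dr":[[0,0,0],[0,0,0]],"hand":[3,3]}'
```

```text
clock: 8.85
tool_pos: [0.5014, 0.1657, 0.043]
eef_rot: [3.142, -0.006, -3.098]
contact_force: [0.0, -0.1, -2.1]
width: 0.43
clock: 9.02
tool_pos: [0.5015, 0.1657, 0.0416]
eef_rot: [3.142, -0.005, -3.099]
contact_force: [-0.2, -0.8, -1.4]
width: 0.43
```

```bash
python3 -m inch '{"translation":[[0,0,0.1],[0,0,0]],"dr":[[0,0,0],[0,0,0]],"hand":[3,3]}'
python3 -m inch '{"translation":[[0,0,0.1],[0,0,0]],"dr":[[0,0,0],[0,0,0]],"hand":[3,3]}'
```

```text
clock: 9.18
tool_pos: [0.5016, 0.1658, 0.0415]
eef_rot: [3.142, -0.005, -3.098]
contact_force: [-2.4, -0.7, 2.6]
width: 0.427
clock: 9.35
tool_pos: [0.5017, 0.1658, 0.0415]
eef_rot: [3.142, -0.005, -3.098]
contact_force: [-4.1, -0.9, 7.7]
width: 0.429
```

Seated at TCP z 0.0415, as predicted (0.0414). I'll open, rise and look.

```bash
python3 -m inch '{"translation":[[0,0,0],[0,0,0],[0,0,0],[0,0,0],[0,0,0],[0,0,-1],[0,0,-2],[0,0,-3]],"dr":[[0,0,0],[0,0,0],[0,0,0],[0,0,0],[0,0,0],[0,0,0],[0,0,0],[0,0,0]],"hand":[4.2,4.6,5.5,7.5,7.5,7.5,7.5,7.5]}'
python3 -m inch '{"translation":[[0,0,-3.5],[0,0,-3.5],[0,0,-2],[0,0,0]],"dr":[[0,0,0],[0,0,0],[0,0,0],[0,0,0]],"hand":[7.5,7.5,7.5,7.5]}'
python3 - <<'E'
from h import *
import cv2,pickle
togo(.4785,-.1681,.16,169.2)
s=ctrl.observe();im=vision.get_image("wrist")[:,:,::-1];pickle.dump(s,open("e.pkl","wb"));cv2.imwrite("pics/e_full.png",im)
a=vision.get_image("scene")[170:330,310:450,::-1];b=im[20:400,150:410]
cv2.imwrite("pics/e.png",np.hstack([cv2.resize(a,(394,450),interpolation=cv2.INTER_CUBIC),cv2.resize(b,(308,450))]))
E
```

```text
clock: 10.02
tool_pos: [0.4997, 0.1653, 0.0979]
eef_rot: [-3.14, -0.012, -3.098]
contact_force: [-0.2, -1.0, 0.7]
width: 0.878
clock: 10.35
tool_pos: [0.5055, 0.1665, 0.1976]
eef_rot: [3.139, 0.008, -3.098]
contact_force: [0.9, 0.2, 0.4]
width: 0.878
t 10.35 tcp [0.5055 0.1665 0.1976] rpy [ 179.9    0.5 -177.5] F [0.9 0.2 0.4] w 0.878
 shift cm first: [  4.17 -33.32   3.65]  turn deg: [ 0.18  0.44 13.27]  shift after turn: [ -3.62 -33.37   3.76]
```

View pics/e.png

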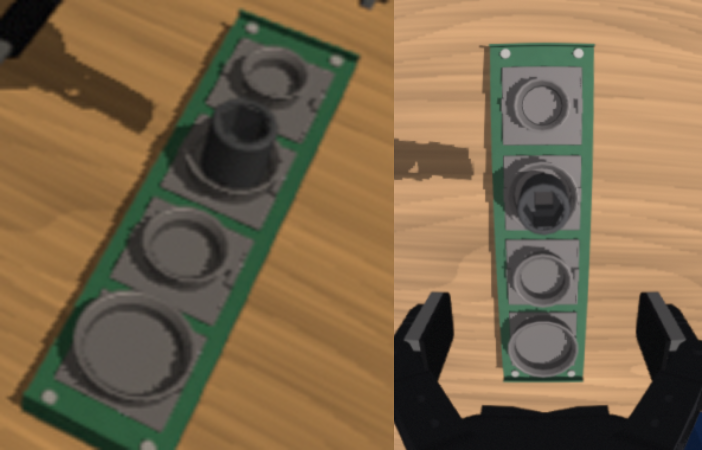

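socket_27 is in its cup. Next is socket_15.

```bash
python3 -m inch '{"translation":[[0.35,-2.78,0],[0.35,-2.78,0],[0.35,-2.78,0],[0.35,-2.78,0],[0.35,-2.78,0],[0.35,-2.78,0],[0.35,-2.78,0],[0.35,-2.78,0]],"dr":[[0,0,0],[0,0,0],[0,0,0],[0,0,0],[0,0,0],[0,0,0],[0,0,0],[0,0,0]],"hand":[6,6,6,6,6,6,6,6]}' >/dev/null
python3 -m inch '{"translation":[[0.35,-2.78,0],[0.35,-2.78,0],[0.35,-2.78,0],[0.35,-2.78,0],[0,0,1],[0,0,1],[0,0,1],[0,0,0.5]],"dr":[[0,0,0],[0,0,0],[0,0,0],[0,0,0],[0,0,6.6],[0,0,6.7],[0,0,0],[0,0,0]],"hand":[6,6,6,6,6,6,6,6]}' >/dev/null
python3 - <<'E'
from h import *
togo(.4786,-.1680,.031,169.2)
E
```

```text
t 11.78 tcp [ 0.4729 -0.1687  0.1516] rpy [180.   -0.6 169.3] F [-0.   0.7 -0.2] w 0.702
 shift cm first: [-0.67  0.16 12.06]  turn deg: [ 0.03 -0.61  0.12]  shift after turn: [-0.54  0.17 12.06]
```

```bash
python3 -m inch '{"translation":[[-0.3,0.08,0],[-0.24,0.08,1],[0,0,2],[0,0,2],[0,0,2],[0,0,0.5],[0,0,0]],"dr":[[0,-0.6,0],[0,0,0],[0,0,0],[0,0,0],[0,0,0],[0,0,0],[0,0,0]],"hand":[6,6,6,6,6,6,6]}' >/dev/null
python3 - <<'E'
from h import *
import cv2
togo(.4786,-.1680,.031,169.2)
cv2.imwrite("pics/f.png",vision.get_image("wrist")[100:400,130:430,::-1])
E
```

```text
t 12.37 tcp [ 0.4795 -0.1679  0.078 ] rpy [1.800e+02 1.000e-01 1.692e+02] F [-0.4  0.1 -0.2] w 0.704
 shift cm first: [ 0.09 -0.02  4.7 ]  turn deg: [0.   0.08 0.05]  shift after turn: [ 0.09 -0.02  4.7 ]
```

View pics/f.png

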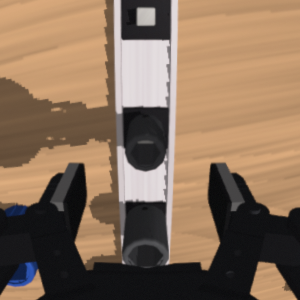

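```bash
python3 - <<'E'
from h import *
s=ctrl.observe();print(wcast((277,252),s,.054),wcast((276.5,351),s,.058))
E
python3 -m inch '{"translation":[[0.1,0,1.2],[0,0,1.2],[0,0,1.2],[0,0,0.7],[0,0,0.4],[0,0,0]],"dr":[[0,0,0],[0,0,0],[0,0,0],[0,0,0],[0,0,0],[0,0,0]],"hand":[6,6,6,6,6,6]}'
```

```text
[ 0.47891072 -0.16855698] [ 0.54885419 -0.18221573]
clock: 12.92
tool_pos: [0.4788, -0.1684, 0.0314]
eef_rot: [-3.141, 0.002, 2.953]
contact_force: [-0.8, 0.0, -0.0]
width: 0.704
```

```bash
python3 -m inch '{"translation":[[0,0,0],[0,0,0],[0,0,0],[0,0,0],[0,0,0],[0,0,0],[0,0,0],[0,0,0]],"dr":[[0,0,0],[0,0,0],[0,0,0],[0,0,0],[0,0,0],[0,0,0],[0,0,0],[0,0,0]],"hand":[4,3,1,1,1,1,1,1]}' 
python3 -m inch '{"translation":[[0,0,-0.4],[0,0,-0.8],[0,0,-1.2],[0,0,-2],[0,0,-2.5],[0,0,-2.5],[0,0,-2.6],[0,0,0]],"dr":[[0,0,0],[0,0,0],[0,0,0],[0,0,0],[0,0,0],[0,0,0],[0,0,0],[0,0,0]],"hand":[1,1,1,1,1,1,1,1]}'
```

```text
clock: 13.58
tool_pos: [0.4805, -0.1692, 0.0339]
eef_rot: [-3.14, 0.007, 2.953]
contact_force: [0.7, 0.5, 4.6]
width: 0.231
clock: 14.25
tool_pos: [0.4818, -0.1696, 0.1603]
eef_rot: [-3.138, 0.016, 2.953]
contact_force: [0.4, -0.3, 0.4]
width: 0.231
```

```bash
python3 -m inch '{"translation":[[0.95,2,0],[0.95,2.6,0],[0.95,2.6,0],[0.95,2.6,0],[0.95,2.6,0],[0.95,2.6,0],[0.95,2.6,0],[0.95,2.6,0]],"dr":[[0,0,0],[0,0,0],[0,0,0],[0,0,0],[0,0,0],[0,0,0],[0,0,0],[0,0,0]],"hand":[1,1,1,1,1,1,1,1]}' >/dev/null
python3 -m inch '{"translation":[[0.95,2.6,0],[0.95,2.6,0],[0.95,2.6,0],[0.95,2.6,0],[0,0.6,0],[0,0,0],[0,0,0],[0,0,0]],"dr":[[0,0,0],[0,0,0],[0,0,0],[0,0,0],[0,0,-6.6],[0,0,-6.7],[0,0,0],[0,0,0]],"hand":[1,1,1,1,1,1,1,1]}'>/dev/null
python3 - <<'E'
from h import *
togo(.4256,.1615,.040,182.5)
E
```

```text
t 15.58 tcp [0.4251 0.1593 0.1517] rpy [-179.9    0.2 -177.7] F [-0.1 -0.1 -0.7] w 0.231
 shift cm first: [-0.02  0.25 11.17]  turn deg: [-0.15  0.2  -0.17]  shift after turn: [-0.05  0.22 11.17]
```

```bash
python3 -m inch '{"translation":[[-0.04,0.23,0],[0,0,1.5],[0,0,2],[0,0,2],[0,0,2],[0,0,1],[0,0,0.6],[0,0,0]],"dr":[[-0.15,0.2,-0.2],[0,0,0],[0,0,0],[0,0,0],[0,0,0],[0,0,0],[0,0,0],[0,0,0]],"hand":[1,1,1,1,1,1,1,1]}' >/dev/null
python3 - <<'E'
from h import *
import cv2
togo(.4256,.1615,.040,182.5)
a=vision.get_image("scene")[150:260,360:460,::-1];b=vision.get_image("wrist")[60:380,130:430,::-1]
cv2.imwrite("pics/g.png",np.hstack([cv2.resize(a,(364,400),interpolation=cv2.INTER_CUBIC),cv2.resize(b,(375,400))]))
E
```

```text
t 16.25 tcp [0.4255 0.1612 0.0599] rpy [-1.800e+02 -1.000e-01 -1.774e+02] F [ 0.4 -0.2 -0.9] w 0.229
 shift cm first: [-0.01  0.03  1.99]  turn deg: [-0.01 -0.07  0.09]  shift after turn: [-0.01  0.03  1.99]
```

View pics/g.png

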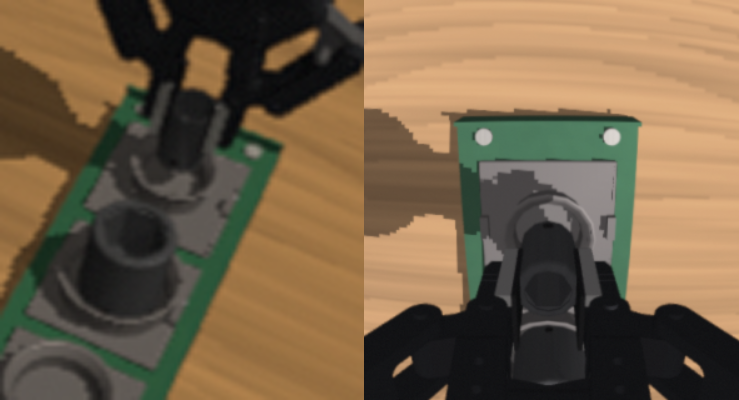

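```bash
python3 -m inch '{"translation":[[0,0.07,0.4],[0,0,0.4],[0,0,0.4],[0,0,0.3],[0,0,0]],"dr":[[0,0,0],[0,0,0],[0,0,0],[0,0,0],[0,0,0]],"hand":[1,1,1,1,1]}'
python3 -m inch '{"translation":[[0,0,0.2],[0,0,0.1],[0,0,0]],"dr":[[0,0,0],[0,0,0],[0,0,0]],"hand":[1,1,1]}'
python3 -m inch '{"translation":[[0,0,0.15],[0,0,0]],"dr":[[0,0,0],[0,0,0]],"hand":[1,1]}'
```

```text
clock: 16.77
tool_pos: [0.4257, 0.1622, 0.0452]
eef_rot: [-3.142, -0.0, -3.095]
contact_force: [-0.1, 0.0, -1.3]
width: 0.227
clock: 17.02
tool_pos: [0.4262, 0.1623, 0.0428]
eef_rot: [3.141, 0.001, -3.095]
contact_force: [0.3, 0.3, -1.1]
width: 0.23
clock: 17.18
tool_pos: [0.4262, 0.1623, 0.0414]
eef_rot: [3.141, 0.001, -3.095]
contact_force: [0.4, 0.1, -0.3]
width: 0.228
```

```bash
python3 -m inch '{"translation":[[0,0,0.12],[0,0,0]],"dr":[[0,0,0],[0,0,0]],"hand":[1,1]}'
python3 -m inch '{"translation":[[0,0,0.1],[0,0,0]],"dr":[[0,0,0],[0,0,0]],"hand":[1,1]}'
```

```text
clock: 17.35
tool_pos: [0.4262, 0.1623, 0.0402]
eef_rot: [3.141, 0.001, -3.095]
contact_force: [-0.2, -0.4, -1.0]
width: 0.229
clock: 17.52
tool_pos: [0.4264, 0.1624, 0.04]
eef_rot: [3.141, 0.002, -3.095]
contact_force: [-2.3, -0.4, 3.2]
width: 0.225
```

```bash
python3 -m inch '{"translation":[[0,0,0],[0,0,0],[0,0,0],[0,0,0],[0,0,0],[0,0,-1],[0,0,-2],[0,0,-3]],"dr":[[0,0,0],[0,0,0],[0,0,0],[0,0,0],[0,0,0],[0,0,0],[0,0,0],[0,0,0]],"hand":[2.4,2.8,4,6.5,6.5,6.5,6.5,6.5]}'
python3 -m inch '{"translation":[[0,0,-3],[0,0,-3],[0,0,-1],[0,0,0]],"dr":[[0,0,0],[0,0,0],[0,0,0],[0,0,0]],"hand":[6.5,6.5,6.5,6.5]}'
python3 -c "
from h import *
import cv2
cv2.imwrite('pics/h1.png',vision.get_image('wrist')[:,:,::-1])"
python3 -m inch '{"translation":[[-0.92,-2.91,0],[-0.92,-2.91,0],[-0.92,-2.91,0],[-0.92,-2.91,0],[-0.92,-2.91,0],[-0.92,-2.91,0],[-0.92,-2.91,0],[-0.92,-2.91,0]],"dr":[[0,0,0],[0,0,0],[0,0,0],[0,0,0],[0,0,0],[0,0,0],[0,0,0],[0,0,0]],"hand":[7,7,7,7,7,7,7,7]}' >/dev/null
python3 -m inch '{"translation":[[-0.92,-2.91,0],[-0.92,-2.91,0],[-0.92,-2.91,0],[-0.92,-2.91,0],[0,0,1],[0,0,1],[0,0,1],[0,0,0.5]],"dr":[[0,0,0],[0,0,0],[0,0,0],[0,0,0],[0,0,6.6],[0,0,6.7],[0,0,0],[0,0,0]],"hand":[7,7,7,7,7,7,7,7]}' >/dev/null
python3 - <<'E'
from h import *
togo(.5522,-.1820,.034,169.2)
E
```

```text
clock: 18.18
tool_pos: [0.424, 0.1618, 0.0978]
eef_rot: [-3.141, -0.005, -3.095]
contact_force: [-0.4, 0.8, -0.8]
width: 0.762
clock: 18.52
tool_pos: [0.4283, 0.1628, 0.1738]
eef_rot: [3.14, 0.01, -3.095]
contact_force: [0.6, 0.9, -0.5]
width: 0.762
t 19.90 tcp [ 0.5508 -0.1807  0.1301] rpy [179.9  -0.3 169.5] F [0.6 0.5 0.1] w 0.819
 shift cm first: [-0.21 -0.13  9.61]  turn deg: [ 0.13 -0.3   0.32]  shift after turn: [-0.16 -0.1   9.61]
```

```bash
python3 -m inch '{"translation":[[-0.1,-0.1,0],[0,0,1],[0,0,2],[0,0,2],[0,0,0.5],[0,0,0]],"dr":[[0.1,-0.3,0.3],[0,0,0],[0,0,0],[0,0,0],[0,0,0],[0,0,0]],"hand":[7,7,7,7,7,7]}' >/dev/null
python3 - <<'E'
from h import *
import cv2
togo(.5515,-.1820,.034,169.2)
s=ctrl.observe();im=vision.get_image("wrist")[:,:,::-1].copy();cv2.imwrite("pics/i.png",im)
im[:,:]=im
c=cv2.resize(im[180:330,200:350],(600,600),interpolation=cv2.INTER_CUBIC)
cv2.imwrite("pics/i2.png",np.clip(255*(c/255.)**.5,0,255).astype(np.uint8))
# where each x hypothesis would show: rows for top centre at z=.058
for v in range(245,290,5): print(v,wcast((277,v),s,.058).round(4))
E
```

```text
t 20.40 tcp [ 0.5524 -0.1818  0.0772] rpy [-1.800e+02  1.000e-01  1.691e+02] F [-0.7  0.5 -0.3] w 0.819
 shift cm first: [ 0.1  -0.04  4.32]  turn deg: [-0.01  0.14 -0.06]  shift after turn: [ 0.09 -0.04  4.32]
245 [ 0.5438 -0.1804]
250 [ 0.5467 -0.181 ]
255 [ 0.5497 -0.1816]
260 [ 0.5527 -0.1821]
265 [ 0.5557 -0.1827]
270 [ 0.5588 -0.1833]
275 [ 0.562  -0.1839]
280 [ 0.5652 -0.1845]
285 [ 0.5684 -0.1852]
```

View pics/i2.png

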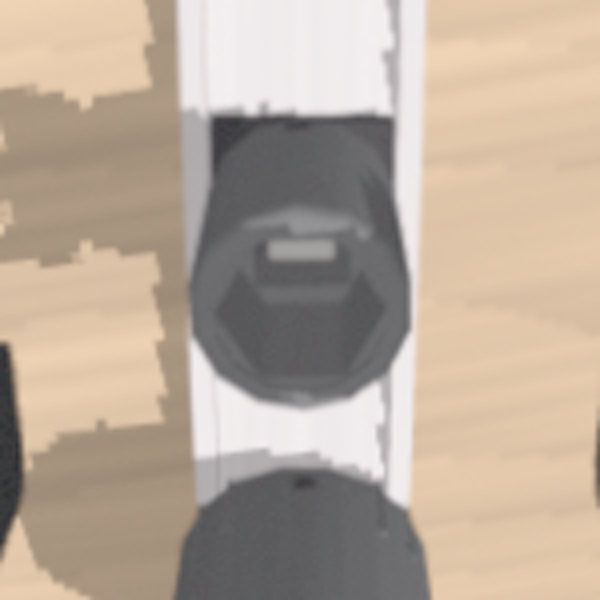

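The top centre is at row 257, so x ≈ 0.551. That agrees, so I'll grasp.

```bash
python3 -m inch '{"translation":[[0.1,-0.04,1.2],[0,0,1.2],[0,0,1],[0,0,0.6],[0,0,0.3],[0,0,0]],"dr":[[0,0,0],[0,0,0],[0,0,0],[0,0,0],[0,0,0],[0,0,0]],"hand":[7,7,7,7,7,7]}'
python3 -m inch '{"translation":[[0,0,0],[0,0,0],[0,0,0],[0,0,0],[0,0,0],[0,0,0],[0,0,0],[0,0,0]],"dr":[[0,0,0],[0,0,0],[0,0,0],[0,0,0],[0,0,0],[0,0,0],[0,0,0],[0,0,0]],"hand":[5,3.8,2,2,2,2,2,2]}' 
python3 -m inch '{"translation":[[0,0,-0.4],[0,0,-0.8],[0,0,-1.2],[0,0,-2],[0,0,-2.5],[0,0,-2.5],[0,0,-2.6],[0,0,0]],"dr":[[0,0,0],[0,0,0],[0,0,0],[0,0,0],[0,0,0],[0,0,0],[0,0,0],[0,0,0]],"hand":[2,2,2,2,2,2,2,2]}'
```

```text
clock: 20.95
tool_pos: [0.5523, -0.1827, 0.035]
eef_rot: [-3.141, 0.004, 2.951]
contact_force: [-1.2, 0.6, -0.1]
width: 0.819
clock: 21.62
tool_pos: [0.5538, -0.1833, 0.0374]
eef_rot: [-3.14, 0.009, 2.951]
contact_force: [1.7, -0.2, 4.3]
width: 0.322
clock: 22.28
tool_pos: [0.5551, -0.1839, 0.1641]
eef_rot: [-3.138, 0.018, 2.951]
contact_force: [0.9, -0.2, -0.4]
width: 0.324
```

```bash
python3 -m inch '{"translation":[[0.38,2.2,0],[0.38,2.9,0],[0.38,2.9,0],[0.38,2.9,0],[0.38,2.9,0],[0.38,2.9,0],[0.38,2.9,0],[0.38,2.9,0]],"dr":[[0,0,0],[0,0,0],[0,0,0],[0,0,0],[0,0,0],[0,0,0],[0,0,0],[0,0,0]],"hand":[2,2,2,2,2,2,2,2]}' >/dev/null
python3 -m inch '{"translation":[[0.38,2.9,0],[0.38,2.9,0],[0.38,2.9,0],[0.38,2.9,0],[0,0.6,0],[0,0,0],[0,0,0],[0,0,0]],"dr":[[0,0,0],[0,0,0],[0,0,0],[0,0,0],[0,0,-6.6],[0,0,-6.7],[0,0,0],[0,0,0]],"hand":[2,2,2,2,2,2,2,2]}'>/dev/null
python3 - <<'E'
from h import *
togo(.5765,.1680,.0634,182.5)
E
```

```text
t 23.62 tcp [0.5727 0.1666 0.1549] rpy [-179.8    0.3 -177.8] F [ 0.9 -0.4 -1.6] w 0.318
 shift cm first: [-0.34  0.15  9.15]  turn deg: [-0.17  0.25 -0.28]  shift after turn: [-0.38  0.12  9.15]
```

```bash
python3 -m inch '{"translation":[[-0.36,0.15,0],[0,0,1.5],[0,0,2],[0,0,2],[0,0,2],[0,0,1],[0,0,0.6],[0,0,0]],"dr":[[-0.15,0.25,-0.3],[0,0,0],[0,0,0],[0,0,0],[0,0,0],[0,0,0],[0,0,0],[0,0,0]],"hand":[2,2,2,2,2,2,2,2]}' 
python3 -m inch '{"translation":[[0,0,0.4],[0,0,0.4],[0,0,0.3],[0,0,0.2],[0,0,0]],"dr":[[0,0,0],[0,0,0],[0,0,0],[0,0,0],[0,0,0]],"hand":[2,2,2,2,2]}'
python3 -m inch '{"translation":[[0,0,0.2],[0,0,0.1],[0,0,0]],"dr":[[0,0,0],[0,0,0],[0,0,0]],"hand":[2,2,2]}'
```

```text
clock: 24.28
tool_pos: [0.5763, 0.1678, 0.0632]
eef_rot: [-3.141, -0.001, -3.096]
contact_force: [-0.4, -0.1, -1.9]
width: 0.323
clock: 24.7
tool_pos: [0.5769, 0.1683, 0.0516]
eef_rot: [-3.142, 0.002, -3.095]
contact_force: [-0.6, 0.5, -2.1]
width: 0.32
clock: 24.95
tool_pos: [0.577, 0.1683, 0.0486]
eef_rot: [-3.142, 0.002, -3.095]
contact_force: [0.0, -0.6, -1.7]
width: 0.32
```

No lateral contact, and the socket is about 5 mm above the floor. I'll continue down.

```bash
python3 -m inch '{"translation":[[0,0,0.2],[0,0,0.15],[0,0,0]],"dr":[[0,0,0],[0,0,0],[0,0,0]],"hand":[2,2,2]}'
python3 -m inch '{"translation":[[0,0,0.12],[0,0,0]],"dr":[[0,0,0],[0,0,0]],"hand":[2,2]}'
python3 -m inch '{"translation":[[0,0,0.1],[0,0,0]],"dr":[[0,0,0],[0,0,0]],"hand":[2,2]}'
```

```text
clock: 25.2
tool_pos: [0.5768, 0.1683, 0.0448]
eef_rot: [-3.141, 0.001, -3.095]
contact_force: [-0.2, 0.2, -1.3]
width: 0.323
clock: 25.37
tool_pos: [0.5769, 0.1683, 0.0438]
eef_rot: [-3.142, 0.001, -3.095]
contact_force: [0.3, 1.8, -2.2]
width: 0.321
clock: 25.53
tool_pos: [0.5772, 0.1683, 0.0435]
eef_rot: [3.142, 0.002, -3.095]
contact_force: [-2.1, -0.7, 1.1]
width: 0.322
```

```bash
python3 -m inch '{"translation":[[0,0,0],[0,0,0],[0,0,0],[0,0,0],[0,0,0],[0,0,-1],[0,0,-2],[0,0,-3]],"dr":[[0,0,0],[0,0,0],[0,0,0],[0,0,0],[0,0,0],[0,0,0],[0,0,0],[0,0,0]],"hand":[3.3,3.7,5,7,7,7,7,7]}'
python3 -m inch '{"translation":[[0,0,-3],[0,0,-3],[0,0,-1],[0,0,0]],"dr":[[0,0,0],[0,0,0],[0,0,0],[0,0,0]],"hand":[7,7,7,7]}'
python3 -m inch '{"translation":[[-0.26,-3.05,0],[-0.26,-3.05,0],[-0.26,-3.05,0],[-0.26,-3.05,0],[-0.26,-3.05,0],[-0.26,-3.05,0],[-0.26,-3.05,0],[-0.26,-3.05,0]],"dr":[[0,0,0],[0,0,0],[0,0,0],[0,0,0],[0,0,0],[0,0,0],[0,0,0],[0,0,0]],"hand":[8.5,8.5,8.5,8.5,8.5,8.5,8.5,8.5]}' >/dev/null
python3 -m inch '{"translation":[[-0.26,-3.05,0],[-0.26,-3.05,0],[-0.26,-3.05,0],[-0.26,-3.05,0],[0,0,1],[0,0,1],[0,0,1],[0,0,0.5]],"dr":[[0,0,0],[0,0,0],[0,0,0],[0,0,0],[0,0,6.6],[0,0,6.7],[0,0,0],[0,0,0]],"hand":[8.5,8.5,8.5,8.5,8.5,8.5,8.5,8.5]}' >/dev/null
python3 - <<'E'
from h import *
togo(.6247,-.1960,.095,169.2)
E
```

```text
clock: 26.2
tool_pos: [0.5748, 0.1679, 0.1008]
eef_rot: [-3.141, -0.005, -3.095]
contact_force: [1.0, 0.6, 0.0]
width: 0.818
clock: 26.53
tool_pos: [0.5791, 0.1688, 0.1785]
eef_rot: [3.14, 0.011, -3.095]
contact_force: [0.2, 0.0, 0.5]
width: 0.824
t 27.87 tcp [ 0.6235 -0.1953  0.1341] rpy [179.9  -0.2 169.5] F [-0.3  0.7 -0.2] w 0.996
 shift cm first: [-0.15 -0.05  3.91]  turn deg: [ 0.1  -0.24  0.32]  shift after turn: [-0.13 -0.04  3.91]
```

```bash
python3 -m inch '{"translation":[[-0.1,-0.04,1],[0,0,2],[0,0,0.9],[0,0,0]],"dr":[[0.1,-0.2,0.3],[0,0,0],[0,0,0],[0,0,0]],"hand":[8.5,8.5,8.5,8.5]}' >/dev/null
python3 - <<'E'
from h import *
import cv2
togo(.6247,-.1960,.035,169.2)
s=ctrl.observe();im=vision.get_image("wrist")[:,:,::-1]
sc=vision.get_image("scene")[165:335,315:445,::-1]
c=cv2.resize(im[180:330,200:350],(450,450),interpolation=cv2.INTER_CUBIC)
d=cv2.resize(sc,(344,450),interpolation=cv2.INTER_CUBIC)
cv2.imwrite("pics/j.png",np.clip(255*(np.hstack([c,d])/255.)**.5,0,255).astype(np.uint8))
for v in range(235,290,5): print(v,wcast((277,v),s,.068).round(4))
E
```

```text
t 28.20 tcp [ 0.6242 -0.1952  0.0951] rpy [-1.800e+02 -1.000e-01  1.692e+02] F [-0.3 -0.3  0.6] w 0.992
 shift cm first: [-0.07 -0.07  6.01]  turn deg: [-0.   -0.09 -0.03]  shift after turn: [-0.06 -0.07  6.01]
235 [ 0.6128 -0.1933]
240 [ 0.6158 -0.1939]
245 [ 0.6188 -0.1945]
250 [ 0.6219 -0.1951]
255 [ 0.625  -0.1957]
260 [ 0.6281 -0.1963]
265 [ 0.6313 -0.1969]
270 [ 0.6345 -0.1975]
275 [ 0.6378 -0.1981]
280 [ 0.6412 -0.1988]
285 [ 0.6446 -0.1994]
```

View pics/j.png

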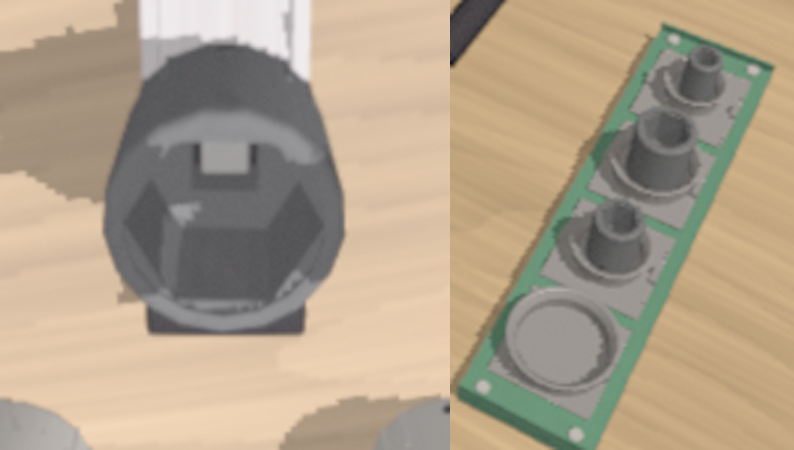

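socket_34's top centre is at (275,253), so x ≈ 0.624 as expected. Three sockets stand upright in their cups. I'll grasp the last one.

```bash
python3 -m inch '{"translation":[[0.1,-0.05,1.5],[0,0,1.5],[0,0,1.3],[0,0,1],[0,0,0.6],[0,0,0]],"dr":[[0,0,0],[0,0,0],[0,0,0],[0,0,0],[0,0,0],[0,0,0]],"hand":[8.5,8.5,8.5,8.5,8.5,8.5]}'
python3 -m inch '{"translation":[[0,0,0],[0,0,0],[0,0,0],[0,0,0],[0,0,0],[0,0,0],[0,0,0],[0,0,0]],"dr":[[0,0,0],[0,0,0],[0,0,0],[0,0,0],[0,0,0],[0,0,0],[0,0,0],[0,0,0]],"hand":[6,5.4,3.5,3.5,3.5,3.5,3.5,3.5]}' 
python3 -m inch '{"translation":[[0,0,-0.4],[0,0,-0.8],[0,0,-1.2],[0,0,-2],[0,0,-2.5],[0,0,-2.5],[0,0,-2.6],[0,0,0]],"dr":[[0,0,0],[0,0,0],[0,0,0],[0,0,0],[0,0,0],[0,0,0],[0,0,0],[0,0,0]],"hand":[3.5,3.5,3.5,3.5,3.5,3.5,3.5,3.5]}'
```

```text
clock: 28.8
tool_pos: [0.6245, -0.1965, 0.0383]
eef_rot: [-3.141, 0.002, 2.951]
contact_force: [0.0, 0.1, -0.1]
width: 0.997
clock: 29.47
tool_pos: [0.6262, -0.1972, 0.0417]
eef_rot: [-3.14, 0.008, 2.951]
contact_force: [-1.2, -0.1, 5.8]
width: 0.523
clock: 30.13
tool_pos: [0.6275, -0.1978, 0.168]
eef_rot: [-3.138, 0.017, 2.951]
contact_force: [2.0, -0.5, -1.8]
width: 0.528
```

```bash
python3 -m inch '{"translation":[[0.39,1.5,0],[0.39,2.7,0],[0.39,3,0],[0.39,3,0],[0.39,3,0],[0.39,3,0],[0.39,3,0],[0.39,3,0]],"dr":[[0,0,0],[0,0,0],[0,0,0],[0,0,0],[0,0,0],[0,0,0],[0,0,0],[0,0,0]],"hand":[3.5,3.5,3.5,3.5,3.5,3.5,3.5,3.5]}' >/dev/null
python3 -m inch '{"translation":[[0.39,3,0],[0.39,3,0],[0.39,3,0],[0.39,3,0],[0,2.5,0],[0,0,0],[0,0,0],[0,0,0]],"dr":[[0,0,0],[0,0,0],[0,0,0],[0,0,0],[0,0,0],[0,0,-6.6],[0,0,-6.7],[0,0,0]],"hand":[3.5,3.5,3.5,3.5,3.5,3.5,3.5,3.5]}'>/dev/null
python3 - <<'E'
from h import *
togo(.6508,.1715,.0677,182.5)
E
```

```text
t 31.47 tcp [0.6467 0.1736 0.1562] rpy [-179.8   -0.  -177.4] F [-0.8 -0.  -3.7] w 0.521
 shift cm first: [-0.4  -0.2   8.85]  turn deg: [-0.18 -0.03  0.07]  shift after turn: [-0.4  -0.23  8.85]
```

```bash
python3 -m inch '{"translation":[[-0.4,-0.2,0],[0,0,1.2],[0,0,2],[0,0,2],[0,0,2],[0,0,1],[0,0,0.6],[0,0,0]],"dr":[[-0.15,0,0],[0,0,0],[0,0,0],[0,0,0],[0,0,0],[0,0,0],[0,0,0],[0,0,0]],"hand":[3.5,3.5,3.5,3.5,3.5,3.5,3.5,3.5]}' 
python3 -m inch '{"translation":[[0,0,0.4],[0,0,0.4],[0,0,0.3],[0,0,0.2],[0,0,0]],"dr":[[0,0,0],[0,0,0],[0,0,0],[0,0,0],[0,0,0]],"hand":[3.5,3.5,3.5,3.5,3.5]}'
```

```text
clock: 32.13
tool_pos: [0.6517, 0.1702, 0.0688]
eef_rot: [-3.141, 0.001, -3.102]
contact_force: [-0.7, -0.6, -3.1]
width: 0.526
clock: 32.55
tool_pos: [0.6529, 0.1708, 0.0583]
eef_rot: [3.141, 0.005, -3.1]
contact_force: [0.2, -0.0, -4.6]
width: 0.524
```

```bash
python3 -m inch '{"translation":[[0.15,0,0.2],[0,0,0.2],[0,0,0.2],[0,0,0]],"dr":[[0,0.2,0],[0,0,0],[0,0,0],[0,0,0]],"hand":[3.5,3.5,3.5,3.5]}'
python3 -m inch '{"translation":[[0,0,0.15],[0,0,0.15],[0,0,0]],"dr":[[0,0,0],[0,0,0],[0,0,0]],"hand":[3.5,3.5,3.5]}'
```

```text
clock: 32.88
tool_pos: [0.6512, 0.1706, 0.0517]
eef_rot: [-3.142, 0.0, -3.1]
contact_force: [0.0, -0.8, -4.4]
width: 0.519
clock: 33.13
tool_pos: [0.6513, 0.1707, 0.0489]
eef_rot: [3.142, 0.001, -3.1]
contact_force: [-0.4, 0.2, -3.8]
width: 0.516
```

```bash
python3 -m inch '{"translation":[[0,0,0.12],[0,0,0]],"dr":[[0,0,0],[0,0,0]],"hand":[3.5,3.5]}'
python3 -m inch '{"translation":[[0,0,0.1],[0,0,0]],"dr":[[0,0,0],[0,0,0]],"hand":[3.5,3.5]}'
python3 -m inch '{"translation":[[0,0,0.1],[0,0,0]],"dr":[[0,0,0],[0,0,0]],"hand":[3.5,3.5]}'
```

```text
clock: 33.3
tool_pos: [0.6516, 0.1707, 0.0481]
eef_rot: [3.141, 0.001, -3.1]
contact_force: [0.4, 0.6, -3.9]
width: 0.524
clock: 33.47
tool_pos: [0.6517, 0.1708, 0.0481]
eef_rot: [3.141, 0.002, -3.1]
contact_force: [-1.6, -0.6, -0.3]
width: 0.526
clock: 33.63
tool_pos: [0.6517, 0.1707, 0.048]
eef_rot: [3.141, 0.002, -3.1]
contact_force: [-5.0, -1.3, 5.0]
width: 0.524
```

Seated at z 0.048 (predicted 0.0477). I'll release, retreat, and make a final check from above the row centre.

```bash
python3 -m inch '{"translation":[[0,0,0],[0,0,0],[0,0,0],[0,0,0],[0,0,0],[0,0,-1],[0,0,-2],[0,0,-3]],"dr":[[0,0,0],[0,0,0],[0,0,0],[0,0,0],[0,0,0],[0,0,0],[0,0,0],[0,0,0]],"hand":[4.9,5.3,6.5,8.5,8.5,8.5,8.5,8.5]}'
python3 -m inch '{"translation":[[0,0,-4],[0,0,-4],[0,0,-3],[0,0,-2],[2,0,0],[3,0,0],[3,0,0],[3,0,0]],"dr":[[0,0,0],[0,0,0],[0,0,0],[0,0,0],[0,0,0],[0,0,0],[0,0,0],[0,0,0]],"hand":[8.5,8.5,8.5,8.5,8.5,8.5,8.5,8.5]}'
python3 -m inch '{"translation":[[1,0,0],[0,0,0],[0,0,0],[0,0,0]],"dr":[[0,0,0],[0,0,0],[0,0,0],[0,0,0]],"hand":[8.5,8.5,8.5,8.5]}'
python3 - <<'E'
from h import *
import cv2
togo(.54,.165,.23,182.5)
im=vision.get_image("wrist")[:,:,::-1];sd=vision.get_image("side")[:,:,::-1];sc=vision.get_image("scene")[:,:,::-1]
cv2.imwrite("pics/kw.png",im)
c=cv2.resize(im[20:330,215:345],(252,600),interpolation=cv2.INTER_CUBIC)
d=cv2.resize(sd[100:310,140:375],(402,360),interpolation=cv2.INTER_CUBIC)
e=cv2.resize(sc[100:340,230:445],(215,240));e=np.hstack([e,np.zeros((240,187,3),np.uint8)])
cv2.imwrite("pics/k.png",np.clip(255*(np.hstack([c,np.vstack([d,e])])/255.)**.6,0,255).astype(np.uint8))
E
```

```text
clock: 34.3
tool_pos: [0.6494, 0.1703, 0.1034]
eef_rot: [-3.141, -0.006, -3.1]
contact_force: [0.6, -0.2, -0.5]
width: 0.997
clock: 34.97
tool_pos: [0.5403, 0.166, 0.2368]
eef_rot: [3.141, 0.002, -3.1]
contact_force: [-0.7, 0.2, 1.1]
width: 0.998
clock: 35.3
tool_pos: [0.5325, 0.1657, 0.2365]
eef_rot: [3.141, 0.003, -3.1]
contact_force: [-0.2, -0.4, 0.7]
width: 0.992
t 35.30 tcp [0.5325 0.1657 0.2365] rpy [ 180.     0.2 -177.6] F [-0.2 -0.4  0.7] w 0.992
 shift cm first: [-0.75 -0.1   0.65]  turn deg: [ 0.01  0.17 -0.15]  shift after turn: [-0.75 -0.1   0.65]
```

View pics/k.png

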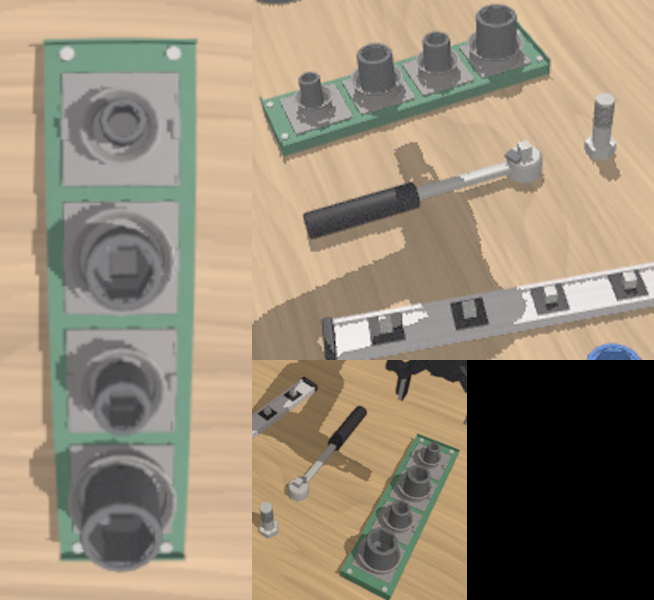

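All four sockets stand upright in their own cups, the rail is empty, and the ratchet and bolt look undisturbed. I'll hand the job in.

```bash
python3 -c "
from station import job
print(job.finish_job())"
```

```text
the job is handed in; nothing more can be done
None
```

I moved all four sockets from the rail into the cups of their own size (27, 15, 21, then 34), lowering each until it touched the floor and then releasing it. I handed in at about 35 s of the 123 s allowed.

- **Seating height:** each socket touched down within 0.3 mm of the height I predicted from its grasp, except that socket_15's force reading was too small to be certain until the last step. Contact forces stayed below about 8 N, and there was no sideways load before floor contact.
- **Final view:** the last pictures, from all three cameras, showed four upright sockets in the matching cups and an empty rail. The ratchet and bolt looked unmoved, and the gripper was clear with about zero force. I checked the bystanders and the final centring by eye and did not measure them. Play in the cups is about 4 mm, inside the 8 mm limit.
- **Disagreements:** my first eyeballed readings from the fixed cameras differed from the wrist camera, by up to about 15 mm in y for the cups (side view) and 3–6 mm for the sockets. I used the wrist camera for the cups, adjusted slightly by how the earlier placements seated. Socket_27's pick blended both, and the other picks followed the wrist camera.

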